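Refit a sprung roller in the bench roller track

ROBOT

A 6-joint arm with a two-finger parallel gripper is mounted at the origin on the work surface. World frame = base frame: x ahead of the robot, y to its left, z up, the work surface at z = 0. Lengths are in m, angles in rad, forces in N, time in s.
With the tool pointing down it reaches from about 0.2 to 0.875 m from the base axis. Payload 3.4 kg.
Tool frame: the origin (TCP) lies midway between the tips of the shut fingers; the grasp point (between the pads) lies 19 mm behind it; z points along the fingers, y is the line along which they close (so a half turn about z gives the same grasp; the last joint's range is limited). The gripper opens to 94 mm and grips with 3 to 60 N. Pads are 16 mm wide; open, the fingers measure 119 mm over their backs; the gripper's body (75 mm by 177 mm) begins 78 mm behind the grasp point.
Start: joints at [-1.338, 0.276, 1.505, -0, 1.361, -0.121], TCP at [0.199, -0.539, 0.174] pointing down, gripper open.
Joint ranges: [-2.89, 2.89], [-0.75, 2.08], [0.22, 2.7], [-1.18, 4.32], [0.11, 2.71], [-2.7, 2.7]. Speed limits (rad/s): [2.57, 2.57, 3.14, 3.14, 3.14, 3.14].

INTERFACE

Orientations are given as [roll, pitch, yaw] about the fixed x, y, z axes, in that order (R = Rz(yaw) Ry(pitch) Rx(roll)).
In Python, from bench import readout, imaging, manip gives the robot as it stands.
- The arm moves only by the shell command python3 -m pendant 'ROWS' [FORCE]. ROWS is JSON, a list of rows, each a list of 3 entries, a list of its own where there are three numbers: the opening, from 0 (shut) to 1 (fully open), then the shift along the tool's x, y, z in cm, then the turn about the tool's z in degrees. A call has 1 to 10 rows; each row is the pose to reach, as a shift and turn from the pose commanded when the call began, along the tool's axes at that moment; what a row does not reach only later rows make up. A row lasts 1/10 s, in which the tool goes at most 50 mm and 8.59 degrees, less where a joint would pass 70% of its speed; a pose out of reach is approached as far as the arm can. A call with a gripper value outside its range is refused whole. The fingers move at their own pace and stop on an object; FORCE is the grip in N (left out, the last holds). Time passes only in rows, so rows that repeat a pose let the fingers close. It gives the time, the measured TCP pose, the force, the opening and the grip force at its end, in the units of the state.
- readout.sense(): the state, without advancing time (a new reading comes with each control period).
- imaging.grab_frame(name): name is "scene" or "top"; returns the picture (400x640x3 uint8, red, green, blue); there is no depth.
- imaging.get_calibration(name): a dict with "mtx" (3x3 intrinsics, pixels), "R" (3x3) and "t" (3): a world point X has camera coordinates R X + t. Camera axes: x right, y down, z forward; pixel columns grow to the right and rows downward; lengths in m; the calibration is good to about 2 mm. A picture is of the moment at which its call begins. get_calibration takes no time and is no camera call.
- manip.hand_in(): hands the job in; it is judged then, once.
Trained networks look in the newest picture that a camera, given by its name, has taken for a name from the list of things; names that differ only in an ending like _2 or _b are one class to them, and where a whole thing is asked for, a point or a joint stands for the part that bears it (a point fixed in the world has none). Each returns a list of dicts, best first, with "score" (0 to 1); they miss things now and then, are a little off and sometimes report something else, mostly with a low value. They report only what shows in the picture. A call takes as long as a camera call. They do not tell look-alikes from the thing itself.
- imaging.spot_in(camera, name): "rect" ([centre column, centre row, width, height] in pixels, round what is visible of it).
- imaging.tip_of(camera, name): "centre" ([column, row] in pixels: a listed point, or the origin of a listed thing).
The state is a dict: "clock": time; "joint_pos": joint angles; "dq": joint speeds; "effort": joint torques, N m; "eef_pos": TCP position; "orientation": TCP orientation; "contact_force": force on the tool from outside, world axes, zero at the start; "moment": the same for the moment, N m; "gripper_width": opening from 0.0 (shut) to 1.0 (fully open); "grasp_force": force on a finger pad.
Only numpy, scipy, OpenCV 4.12 (cv2) and the standard library are available. Lean on these libraries where they do the work, as an engineer would, in place of code of your own. Each camera call takes 0.05 s, during which the arm holds its last target. There are 200 camera calls.

TASK

The roller track on the bench is missing one roller: take the spare from the vee blocks and fit it in the empty place, by pushing its sprung end into the cup of one rail, compressing the spring until the plain end passes the other rail, and letting it spring out into the facing cup. Either end may go in either rail, but both tips must end up in their cups with the roller free of the gripper. The cups are nylon: feel for them and do not force the roller (keep the push on the track under about 25 N), and leave the pump body on the track and the tools and bearing on the bench where they are.

Things in the scene. Friction and masses are not known exactly. Their poses are not given: they have to be found in the camera images.
- track: Short roller track fixed to the bench: two blue side rails 300 mm long, 10 mm thick (24 with the outward flange), tops 70 mm above the bench, inner faces 167 mm apart, on ties 6 mm high. Origin on the bench at its middle; x along the rails, y along the rollers, z up. Roller places at x = -112.5, -37.5, 37.5, 112.5 mm; steel rollers (32 mm diameter, axis 58 mm high) fill all but that at -37.5 mm.
- cup_right (a point): Middle of the cup's adjuster slot in the -y rail at the empty place, on the rail's inner face: (-37.5, -83.5, 58) mm in the track's frame. The cup is a blind hole along y, 12.5 mm diameter, 6 mm deep, 1 mm chamfer, in the middle of a white nylon block 60 x 24 mm, flush with the face. The block is clamped up to 7 mm fore or aft (track x) of this point: not measured.
- cup_left (a point): The same for the +y rail: middle of the adjuster slot, (-37.5, 83.5, 58) mm in the track's frame. Its cup too is clamped up to 7 mm fore or aft (along the track's x) of this point, by its own unmeasured amount. Both cup axes are 58 mm high, 12 mm under the rail's top edge, and their faces are in line with the rails. The blocks do not shift under this job's forces.
- roller: Spare roller: aluminium tube, 32 mm diameter, 150 mm long, 0.3 to 0.45 kg. Origin on its axis at mid-tube; axis is its y. At -y a fixed steel stub, 10 mm diameter, stands 8 mm out. At +y an orange sprung plunger (16 mm sleeve, then a nose 10 mm in diameter and 8 mm long) stands 25 mm out when free. Tips chamfered 1 mm. It lies in the vee blocks, axis 44.6 mm above the bench.
- plunger (a joint): How far the sprung plunger is pushed into the tube, m: 0 free, 0.016 hard against its stop. It resists with 2.5 N at the start of the stroke, rising by 0.55 N per mm to 11.3 N at the stop. The plain end clears the other rail (with the nose at the bottom of its cup) at 0.010 and more; when seated it stands at about 0.004.
- sprung_tip (a point): End face of the sprung plunger's nose, on the roller's axis; it moves with the plunger.
- stub_tip (a point): End face of the fixed stub, on the roller's axis, 83 mm from the roller's origin along its -y.
- vee: Pair of dark steel vee blocks on a base plate (60 x 170 x 6 mm), fixed, holding the spare roller along its own y. Blocks 26 mm thick, 43 mm high, centred 52 mm either side of the middle, so 78 mm of the tube is clear between them. Origin on the bench under the middle.
- pump: Aluminium oil-pump body, 85 x 105 x 36 mm, lying on the two rollers at the track's far end. Origin at the centre of its underside. Leave it there.
- driver: Screwdriver with red handle, about 200 mm long, lying on the bench at the left. Leave alone.
- spanner: Steel spanner lying on the bench between the track and the vee blocks. Leave alone.
- bearing: Steel bearing ring, 62 mm diameter, 16 mm high, lying between the track and the vee blocks, towards the back. Leave alone.
Not all that is in view belongs to the job. What is shaped like the roller but brown or pink is not meant.

How it is judged:
By the outcome, as a careful person would: the job done as asked, in the order asked, and still so for the second after the job is handed in, with the robot touching nothing.
It also fails if it takes over 58 s, if anything falls off the work surface, if the arm or the gripper's body presses on something with over 40 N, if the wrist force passes 120 N, or if a joint passes its speed limit or range.

## Working session

There is one attempt and no reset: what is moved stays moved. The work goes in short steps, Python scripts to look and compute and a shell command to move; the robot and the scene stay as the last step left them, time stands still between calls to the robot, and variables do not carry over. Pictures are saved under pics/ and viewed, at most 10 in all, crops included, and the job is handed in when it is done.

```bash
ls; mkdir -p pics; cat > h.py <<'E'
import numpy as np, cv2
from bench import readout, imaging, manip
def px2w(cam,px,z):
    c=imaging.get_calibration(cam);K,R,t=[np.array(c[k],float) for k in("mtx","R","t")]
    d=R.T@np.linalg.solve(K,[px[0],px[1],1.]);o=-R.T@t
    return o+d*(z-o[2])/d[2]
def w2px(cam,X):
    c=imaging.get_calibration(cam);K,R,t=[np.array(c[k],float) for k in("mtx","R","t")]
    p=K@(R@np.array(X)+t);return p[:2]/p[2]
def save(cam,n):
    im=imaging.grab_frame(cam);cv2.imwrite('pics/'+n,im[:,:,::-1]);return im
E
python3 - <<'E'
from h import *
np.set_printoptions(precision=4,suppress=True)
a=save("scene","s0.png");b=save("top","t0.png")
cv2.imwrite('pics/both.png',np.vstack([a,b])[:,:,::-1])
for n in["track","roller","sprung_tip","stub_tip","vee","cup_right","cup_left","pump"]:
  for c in("top","scene"):
    print(n,c,[(round(r["score"],2),np.round(r["centre"],1).tolist()) for r in imaging.tip_of(c,n)[:3]])
for c in("top","scene"):
  k=imaging.get_calibration(c);R=np.array(k["R"]);print(c,-R.T@np.array(k["t"]),R,k["mtx"])
print(readout.sense())
E
```

```text
pics
track top [(0.77, [405.2, 191.3])]
track scene [(0.64, [213.8, 273.5]), (0.38, [240.6, 241.3])]
roller top [(0.76, [229.9, 283.9]), (0.69, [281.0, 248.4]), (0.67, [170.1, 188.7])]
roller scene [(0.98, [325.1, 192.1]), (0.97, [360.5, 216.0]), (0.67, [462.4, 191.7])]
sprung_tip top [(0.63, [435.0, 202.4]), (0.55, [317.6, 245.6]), (0.44, [182.4, 221.9])]
sprung_tip scene [(0.62, [295.5, 196.0]), (0.59, [398.7, 220.3]), (0.35, [436.0, 182.6])]
stub_tip top [(0.89, [301.2, 203.2]), (0.85, [164.2, 169.6]), (0.83, [263.5, 244.7])]
stub_tip scene [(0.88, [349.0, 184.2]), (0.68, [364.9, 147.3]), (0.59, [333.8, 217.1])]
vee top [(0.84, [283.3, 191.9])]
vee scene [(0.7, [361.4, 227.7]), (0.27, [306.9, 298.2])]
cup_right top [(0.77, [433.0, 199.1]), (0.27, [301.9, 200.2])]
cup_right scene [(0.74, [181.6, 251.9])]
cup_left top [(0.62, [381.8, 190.3])]
cup_left scene [(0.94, [240.8, 241.5])]
pump top [(0.58, [413.6, 163.4])]
pump scene [(0.56, [208.9, 272.6]), (0.34, [242.0, 242.6])]
top [0.1499 0.1551 1.7596] [[ 0.0154 -0.9998  0.0103]
 [-0.9808 -0.0171 -0.1945]
 [ 0.1946 -0.0071 -0.9809]] [[517.0728   0.     309.1704]
 [  0.     517.0728 201.0646]
 [  0.       0.       1.    ]]
scene [ 1.4787 -0.2936  0.9181] [[ 0.3924  0.9198  0.0028]
 [ 0.5675 -0.2397 -0.7877]
 [-0.7238  0.3107 -0.6161]] [[477.5012   0.     320.1668]
 [  0.     477.5012 208.9545]
 [  0.       0.       1.    ]]
{'clock': 0.9, 'joint_pos': array([-1.338 ,  0.2759,  1.5049,  0.    ,  1.3607, -0.121 ]), 'dq': array([ 0.0007,  0.0005, -0.0014, -0.0009, -0.    ,  0.0019]), 'effort': array([ -0.0011, -40.4454, -23.7503,   0.07  ,   0.0248,  -0.    ]), 'eef_pos': array([ 0.1992, -0.5395,  0.1739]), 'orientation': array([3.1414, 0.    , 0.3538]), 'contact_force': array([0.0015, 0.5423, 0.0968]), 'moment': array([ 0.0223,  0.0219, -0.0502]), 'grasp_force': 0.0, 'gripper_width': 1.0013931669327172}
```

View pics/t0.png

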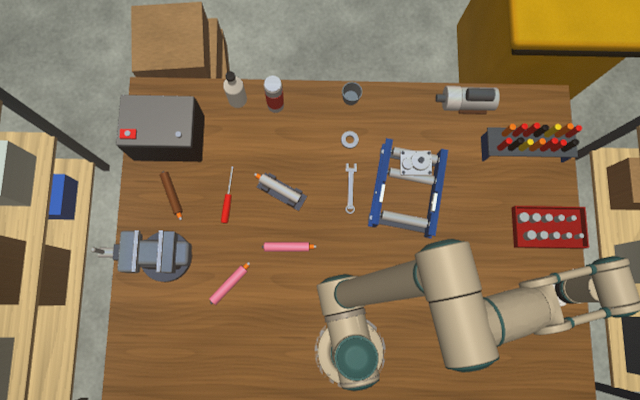

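View pics/s0.png

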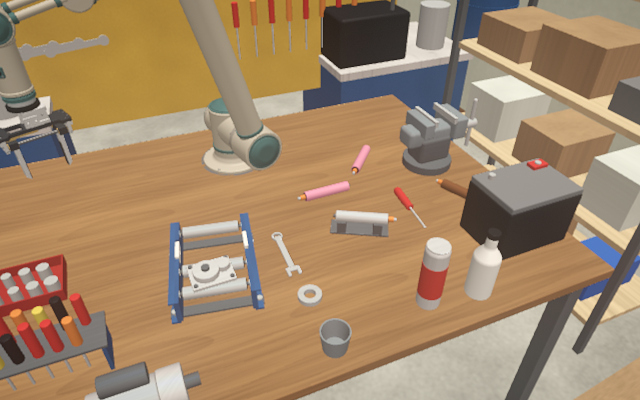

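```bash
python3 - <<'E'
import cv2,numpy as np
t=cv2.imread('pics/t0.png');s=cv2.imread('pics/s0.png')
def c(im,x,y,w,h,W,H): return cv2.resize(im[y:y+h,x:x+w],(W,H),interpolation=cv2.INTER_CUBIC)
a=np.hstack([c(t,245,160,70,60,350,300),c(t,360,132,90,60,450,300)][:1]+[c(t,360,170,90,60,450,300)])
b=np.hstack([c(s,320,195,87,50,400,230*300//300)if 0 else c(s,320,190,87,65,400,300),c(s,165,210,100,75,400,300)])
cv2.imwrite('pics/c1.png',np.vstack([a,b]))
E
```

```text
(no output)
```

View pics/c1.png

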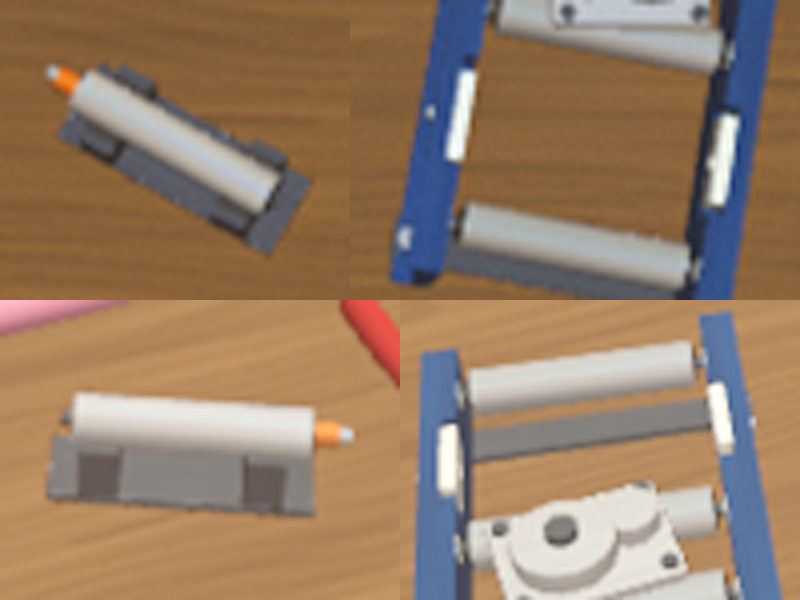

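The aluminium roller in the vees (top 282,191; scene 361,220) is the one wanted. Its look-alikes are pink (top 289,246 and 230,284) and brown (top 171,195). The crop shows the orange sprung end on the +y side (top 256,175). The white cup blocks are at about (381,192) and (435,201) in top.

```bash
cat > seg.py <<'E'
from h import *
np.set_printoptions(precision=4,suppress=True)
def blob(im,rect,lo,hi,n=1,up=8):
    x,y,w,h=rect
    c=cv2.resize(im[y:y+h,x:x+w],None,fx=up,fy=up,interpolation=cv2.INTER_LINEAR)
    m=cv2.inRange(cv2.cvtColor(c,cv2.COLOR_RGB2HSV),lo,hi)
    m=cv2.morphologyEx(m,cv2.MORPH_OPEN,np.ones((9,9)))
    cs=sorted(cv2.findContours(m,cv2.RETR_EXTERNAL,cv2.CHAIN_APPROX_NONE)[0],key=cv2.contourArea)[::-1][:n]
    out=[]
    for k in cs:
        r=cv2.minAreaRect(k);b=cv2.boxPoints(r)
        f=lambda p:(np.array(p)+.5)/up-.5+[x,y]
        e=[np.linalg.norm(b[1]-b[0]),np.linalg.norm(b[2]-b[1])]
        if e[0]>e[1]: ends=[(b[1]+b[2])/2,(b[0]+b[3])/2]
        else: ends=[(b[0]+b[1])/2,(b[2]+b[3])/2]
        out.append((f(r[0]),f(ends[0]),f(ends[1]),np.array(e)/up))
    return out
E
python3 - <<'E'
from seg import *
rd=lambda p:cv2.imread(p)[:,:,::-1].copy()
im={'top':rd('pics/t0.png'),'scene':rd('pics/s0.png')}
G=((0,0,120),(179,60,255)); W=((0,0,215),(179,40,255))
for n,cam,r,th,z in [('spare','top',(245,160,70,60),G,.0446),('spare','scene',(320,190,87,65),G,.0446),
  ('near','top',(370,205,75,25),G,.058),('near','scene',(170,215,85,27),G,.058),
  ('Lblk','top',(375,178,16,28),W,.07),('Rblk','top',(428,188,15,26),W,.07),
  ('Rblk','scene',(170,235,14,24),W,.07),('Lblk','scene',(238,228,14,28),W,.07)]:
  for b in blob(im[cam],r,*th):
    print(n,cam,*[v for v in b],'\n   ',*[px2w(cam,p,z)[:2] for p in b[:3]])
E
```

```text
spare top [279.306  187.5626] [259.9072 176.7626] [298.7048 198.3627] [ 9.4525 44.4051] 
    [0.5352 0.2449] [0.5718 0.312 ] [0.4989 0.1783]
spare scene [359.374  222.6402] [330.5238 220.7908] [388.2242 224.4895] [23.4263 57.8188] 
    [0.5546 0.2254] [0.5148 0.1527] [0.594  0.2975]
near top [404.8746 218.4108] [382.132  213.7781] [427.6173 223.0436] [ 9.0049 46.4194] 
    [ 0.4341 -0.1776] [ 0.4485 -0.1018] [ 0.4197 -0.2533]
near scene [209.8422 228.818 ] [241.3788 224.4122] [178.3056 233.2238] [63.6857 11.5997] 
    [ 0.4313 -0.1768] [ 0.4468 -0.0911] [ 0.4161 -0.2606]
Lblk top [381.8105 192.7076] [383.1679 184.3935] [380.4531 201.0217] [16.8484  2.7468] 
    [ 0.5179 -0.0997] [ 0.5466 -0.1047] [ 0.4895 -0.0949]
Rblk top [434.0794 201.5449] [435.4137 193.3724] [432.7451 209.7173] [16.5613  3.1547] 
    [ 0.4908 -0.2742] [ 0.5188 -0.2795] [ 0.463  -0.2688]
Rblk scene [176.6875 249.0625] [176.6875 241.0625] [176.6875 257.0625] [ 4.25 16.  ] 
    [ 0.4927 -0.276 ] [ 0.4612 -0.2706] [ 0.523  -0.2812]
Lblk scene [244.648  238.2664] [243.3722 230.7179] [245.9238 245.8148] [ 3.9823 15.311 ] 
    [ 0.5206 -0.1016] [ 0.4893 -0.0962] [ 0.5507 -0.1068]
```

```bash
python3 - <<'E'
from seg import *
rd=lambda p:cv2.imread(p)[:,:,::-1].copy()
im={'top':rd('pics/t0.png'),'scene':rd('pics/s0.png')}
print('plate',px2w('top',(282.4,191.8),.006)[:2],'vee net',px2w('top',(283.3,191.9),0)[:2])
for v in(165,185):
  for b in blob(im['scene'],(320,190,87,65),(0,0,v),(179,40,255)):
    print(v,*b,*[px2w('scene',p,.0446)[:2] for p in b[:3]])
# dark vee in top: fit rect
for b in blob(im['top'],(245,160,75,60),(0,0,30),(179,75,95)): print('veemask',*b,px2w('top',b[0],.006)[:2])
# blue rails
for n,r in(('L',(365,135,35,95)),('R',(422,135,30,105))):
  for b in blob(im['top'],r,(100,90,40),(130,255,255)): print(n,*b,*[px2w('top',p,.07)[:2] for p in b[:3]])
E
```

```text
plate [0.529  0.2358] vee net [0.53   0.2329]
165 [361.2452 216.2651] [335.1257 214.4549] [387.3648 218.0754] [10.0366 52.3645] [0.5307 0.2436] [0.4934 0.177 ] [0.5677 0.3096]
185 [361.3721 215.6669] [335.3905 213.8662] [387.3537 217.4676] [ 8.8254 52.0879] [0.5284 0.2452] [0.4912 0.1788] [0.5652 0.311 ]
veemask [264.8443 188.2278] [260.0201 185.6041] [269.6685 190.8515] [ 5.5772 10.983 ] [0.5406 0.297 ]
L [380.1637 182.3407] [387.7428 138.4337] [372.5845 226.2478] [89.1129 10.314 ] [ 0.5535 -0.0946] [ 0.7081 -0.1223] [ 0.404  -0.0679]
R [435.9311 193.1241] [442.5324 148.8957] [429.3299 237.3524] [89.4365 10.0842] [ 0.5197 -0.2813] [ 0.6744 -0.3088] [ 0.3703 -0.2547]
```

```bash
python3 -m pendant '[[0.7,[56.3,-60,0],-41],[0.7,[56.3,-60,0],-41],[0.7,[56.3,-60,0],-41],[0.7,[56.3,-60,0],-41],[0.7,[56.3,-60,0],-41],[0.7,[56.3,-60,0],-41],[0.7,[56.3,-60,0],-41],[0.7,[56.3,-60,0],-41],[0.7,[56.3,-60,0],-41],[0.7,[56.3,-60,0],-41]]' 25
cat > to.py <<'E'
import sys; from h import *
# usage: to.py x y z yawdeg -> shift cm & turn
x,y,z,yaw=map(float,sys.argv[1:]); s=readout.sense(); p=s["eef_pos"]; q=s["orientation"][2]
d=np.array([x,y,z])-p; c,n=np.cos(q),np.sin(q)
print("shift cm",np.round(100*np.array([c*d[0]+n*d[1],n*d[0]-c*d[1],-d[2]]),2),"turn",round((np.degrees(q)-yaw+180)%360-180,2),"at",np.round(p,4),round(np.degrees(q),2),s["clock"])
E
python3 to.py .519 .2185 .12 61.4
```

```text
clock: 1.9
eef_pos: [0.3943, -0.077, 0.1743]
orientation: [3.14, -0.0, 1.069]
contact_force: [0.9, -1.2, -0.1]
gripper_width: 0.7
grasp_force: 0.0
shift cm [31.9  -3.28  5.43] turn -0.15 at [ 0.3943 -0.077   0.1743] 61.25 1.9
```

```bash
python3 -m pendant '[[0.7,[31.9,-3.3,5.4],0],[0.7,[31.9,-3.3,5.4],0],[0.7,[31.9,-3.3,5.4],0],[0.7,[31.9,-3.3,5.4],0],[0.7,[31.9,-3.3,5.4],0],[0.7,[31.9,-3.3,5.4],0],[0.7,[31.9,-3.3,5.4],0],[0.7,[31.9,-3.3,5.4],0],[0.7,[31.9,-3.3,5.4],0]]'
python3 to.py .519 .2185 .0256 61.4
python3 - <<'E'
from h import *
a=save('scene','s1.png');b=save('top','t1.png')
c=lambda im,x,y,w,h:cv2.resize(im[y:y+h,x:x+w],(400,400),interpolation=cv2.INTER_CUBIC)
cv2.imwrite('pics/c2.png',np.hstack([c(a,310,150,100,100),c(b,235,145,80,80)])[:,:,::-1])
E
```

```text
clock: 2.8
eef_pos: [0.5177, 0.2166, 0.1195]
orientation: [-3.141, 0.002, 1.071]
contact_force: [0.5, -0.0, -0.3]
gripper_width: 0.698
grasp_force: 0.0
shift cm [0.23 0.02 9.39] turn -0.05 at [0.5177 0.2166 0.1195] 61.35 2.8
```

View pics/c2.png

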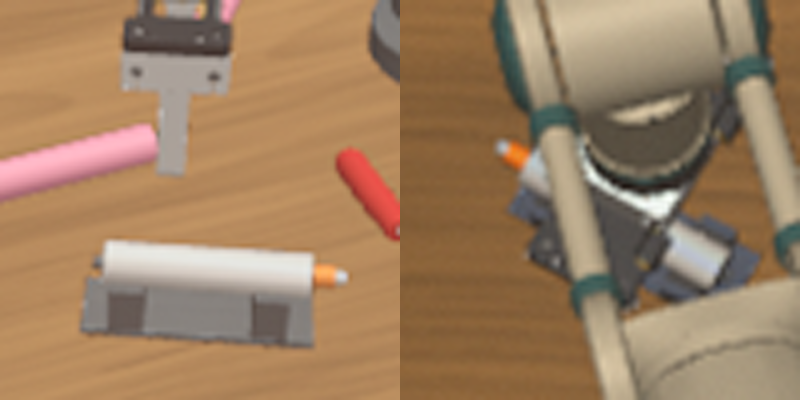

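```bash
python3 - <<'E'
from h import *
for z in(.12,.0446):
  for o in(-8,0,8):
    p=w2px('scene',[.519+.000479*o,.2185+.000878*o,z]);print(z,o,(p-[310,150])*4)
E
python3 -m pendant '[[0.7,[0.2,0,5],0],[0.7,[0.2,0,5],0],[0.7,[0.2,0,9.4],0],[0.7,[0.2,0,9.4],0],[0.7,[0.2,0,9.4],0]]'
```

```text
0.12 -8 [160.21926363 180.17431894]
0.12 0 [171.57795108 180.84660451]
0.12 8 [182.94663168 181.51948155]
0.0446 -8 [155.94364304 263.49464041]
0.0446 0 [166.9214431  264.17990305]
0.0446 8 [177.90857876 264.86574844]
clock: 3.4
eef_pos: [0.5192, 0.2178, 0.027]
orientation: [-3.141, 0.0, 1.068]
contact_force: [0.6, 0.2, 1.1]
gripper_width: 0.7
grasp_force: 0.0
```

```bash
python3 -m pendant '[[0.2,[0,0,0.1],0],[0.2,[0,0,0.1],0],[0.2,[0,0,0.1],0],[0.2,[0,0,0.1],0],[0.2,[0,0,0.1],0],[0.2,[0,0,0.1],0],[0.2,[0,0,0.1],0]]' 6; python3 - <<'E'
from h import *
print(readout.sense())
E
```

```text
clock: 4.1
eef_pos: [0.5206, 0.2181, 0.0253]
orientation: [3.139, -0.001, 1.07]
contact_force: [1.3, -2.3, 2.5]
gripper_width: 0.205
grasp_force: 4.6
{'clock': 4.1, 'joint_pos': array([ 2.74585320e-01,  3.80649797e-01,  1.74800230e+00, -1.74454106e-03,
        1.01067887e+00,  7.76332243e-01]), 'dq': array([-0.00117828, -0.00077609, -0.00043584,  0.00502634,  0.00484636,
        0.00108171]), 'effort': array([ 1.46608360e+00, -4.07487094e+01, -1.78322822e+01,  8.44210982e-01,
        3.93299544e-01, -3.05550733e-03]), 'eef_pos': array([0.52055276, 0.21809342, 0.0253349 ]), 'orientation': array([ 3.13894243e+00, -5.28208073e-04,  1.06997528e+00]), 'contact_force': array([ 1.26647785, -2.28447485,  2.49007962]), 'moment': array([-0.43262103, -0.44638711, -0.03346099]), 'grasp_force': 4.567962437868118, 'gripper_width': 0.20541830439233758}
```

```bash
python3 - <<'E'
from h import *
a=save('scene','s2.png')
c=lambda im,x,y,w,h:cv2.resize(im[y:y+h,x:x+w],(600,600),interpolation=cv2.INTER_CUBIC)
cv2.imwrite('pics/c3.png',c(a,310,150,100,100)[:,:,::-1])
E
```

```text
(no output)
```

View pics/c3.png

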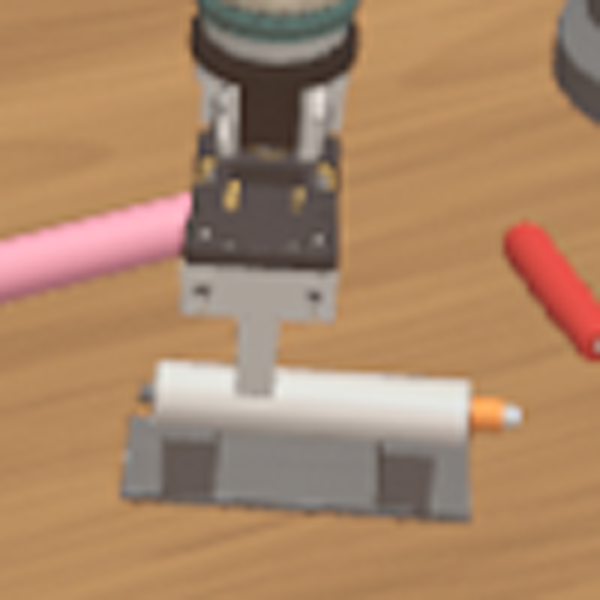

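```bash
python3 - <<'E'
from h import *
for h in(.0,.0096,.016):
  for z in(.0253,.0443,.055,.061): print(h,z,(w2px('scene',[.5206+.875*h,.2181-.484*h,z])-[310,150])*6)
print(w2px('scene',[.5206,.2181,.0443+.078])*6-[1860,900])
E
```

```text
0.0 0.0253 [249.37117899 429.05382592]
0.0 0.0443 [251.06536006 398.85824913]
0.0 0.055 [252.03206318 381.62859257]
0.0 0.061 [252.57817953 371.89510036]
0.0096 0.0253 [248.37959563 441.53852088]
0.0096 0.0443 [250.0746007  411.28435376]
0.0096 0.055 [251.04184294 394.02003461]
0.0096 0.061 [251.58828601 384.26656522]
0.016 0.0253 [247.71257636 449.93673776]
0.016 0.0443 [249.40808511 419.64379274]
0.016 0.055 [250.37566118 402.35651615]
0.016 0.061 [250.92230775 392.58981063]
[258.32995139 269.38063393]
```

```bash
python3 -m pendant '[[0.05,[0,0,0],0],[0.05,[0,0,0],0],[0.05,[0,0,0],0],[0.05,[0,0,0],0]]' 10; python3 - <<'E'
from h import *
a=save('scene','s3.png');b=save('top','t3.png')
c=lambda im,x,y,w,h:cv2.resize(im[y:y+h,x:x+w],(400,400),interpolation=cv2.INTER_CUBIC)
cv2.imwrite('pics/c4.png',np.hstack([c(a,325,185,65,65),c(b,245,155,65,65)])[:,:,::-1])
E
```

```text
clock: 4.55
eef_pos: [0.5206, 0.2182, 0.0256]
orientation: [3.139, -0.001, 1.07]
contact_force: [2.6, -3.4, 4.8]
gripper_width: 0.192
grasp_force: 8.0
```

View pics/c4.png

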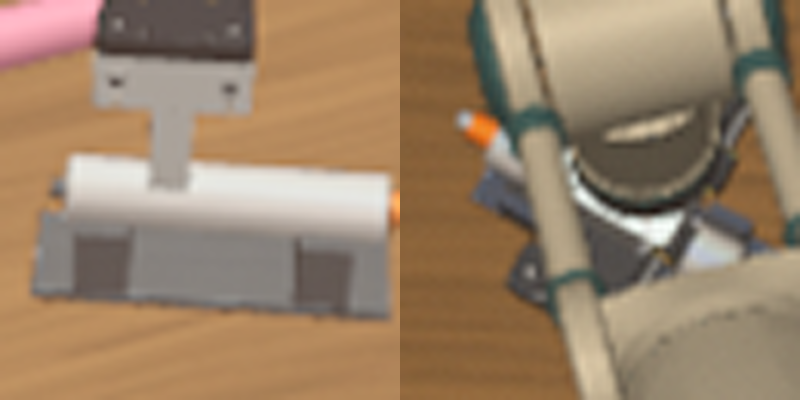

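```bash
python3 -m pendant '[[0.6,[0,0,0],0],[0.6,[0,0,0],0],[0.6,[0,0.1,1.1],0],[0.6,[0,0.1,1.2],0],[0.25,[0,0.1,1.2],0],[0.25,[0,0.1,1.2],0],[0.25,[0,0.1,1.2],0],[0.25,[0,0.1,1.2],0],[0.25,[0,0.1,1.2],0]]' 6
```

```text
clock: 5.55
eef_pos: [0.5204, 0.2179, 0.0128]
orientation: [3.141, -0.0, 1.069]
contact_force: [1.7, -0.3, -1.9]
gripper_width: 0.339
grasp_force: 6.0
```

```bash
python3 -m pendant '[[0.5,[0,0,0],0],[0.5,[0,0,0.4],0],[0.5,[0,0,0.4],0],[0.25,[0,0,0.4],0],[0.25,[0,0,0.4],0],[0.25,[0,0,0.4],0],[0.25,[0,0,0.4],0]]' 6; python3 - <<'E'
from h import *
a=save('scene','s4.png')
cv2.imwrite('pics/c5.png',cv2.resize(a[175:250,310:410],(800,600),interpolation=cv2.INTER_CUBIC)[:,:,::-1])
E
```

```text
clock: 6.25
eef_pos: [0.5205, 0.2179, 0.0089]
orientation: [3.141, -0.0, 1.069]
contact_force: [0.9, 0.1, -0.5]
gripper_width: 0.336
grasp_force: 6.0
```

View pics/c5.png

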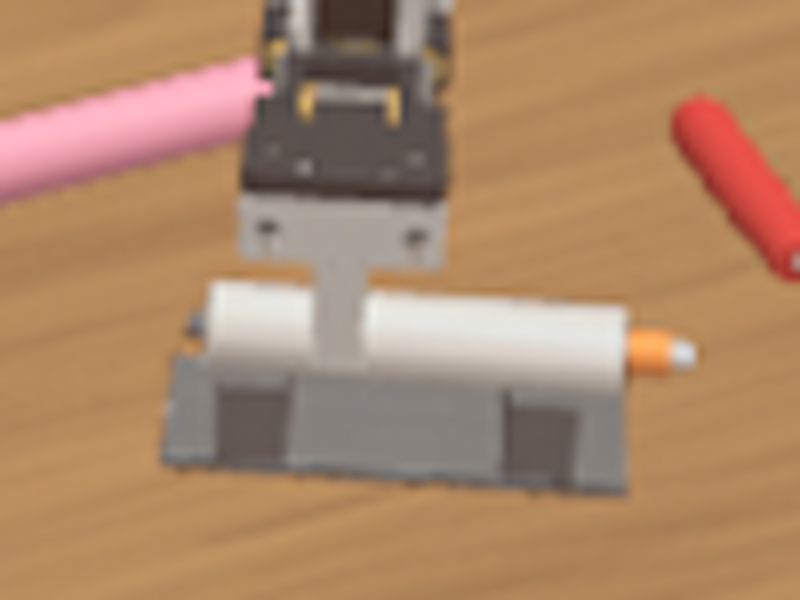

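```bash
python3 - <<'E'
from h import *
f=lambda h,z,a=0:(w2px('scene',[.5205+.877*h+.48*a,.2179-.48*h+.877*a,z])-[310,175])*8
for z0 in(.0089,.025,.04): print(z0,'tip',f(.016,z0),f(.028,z0),'body',f(.088,z0+.097,-.0375),f(.088,z0+.097,.0375))
E
```

```text
0.0089 tip [327.94717336 434.21890107] [326.40623439 455.5176244 ] body [218.89303287 345.77608281] [442.02279056 360.00275287]
0.025 tip [329.82973769 400.53084438] [328.29055533 421.75304954] body [220.09559203 308.40912975] [444.97173836 322.58149275]
0.04 tip [331.60801486 368.70898271] [330.07065886 389.85591483] body [221.23292443 273.06895872] [447.76092043 287.18761166]
```

```bash
python3 -m pendant '[[0.5,[0,0,0],0],[0.5,[0,0,0.4],0],[0.5,[0,0,0.8],0],[0.5,[0,0,0.8],0],[0.25,[0,0,0.8],0],[0.25,[0,0,0.8],0],[0.25,[0,0,0.8],0],[0.25,[0,0,0.8],0]]' 6
```

```text
clock: 7.1
eef_pos: [0.5205, 0.2179, 0.0009]
orientation: [3.141, -0.0, 1.069]
contact_force: [0.8, -1.1, -1.4]
gripper_width: 0.336
grasp_force: 6.0
```

```bash
python3 -m pendant '[[0.25,[0,0,-0.3],0],[0.25,[0,0,-0.6],0],[0.25,[0,0,-0.9],0],[0.25,[0,0,-1.2],0],[0.25,[0,0,-1.2],0]]' 6; python3 - <<'E'
from h import *
a=save('scene','s5.png')
cv2.imwrite('pics/c6.png',cv2.resize(a[175:250,310:410],(800,600),interpolation=cv2.INTER_CUBIC)[:,:,::-1])
print(readout.sense()["moment"])
E
```

```text
clock: 7.6
eef_pos: [0.5201, 0.2181, 0.0133]
orientation: [3.141, -0.0, 1.07]
contact_force: [-0.1, 0.8, -2.9]
gripper_width: 0.337
grasp_force: 6.0
[-0.01946265 -0.12846143 -0.01074961]
```

View pics/c6.png

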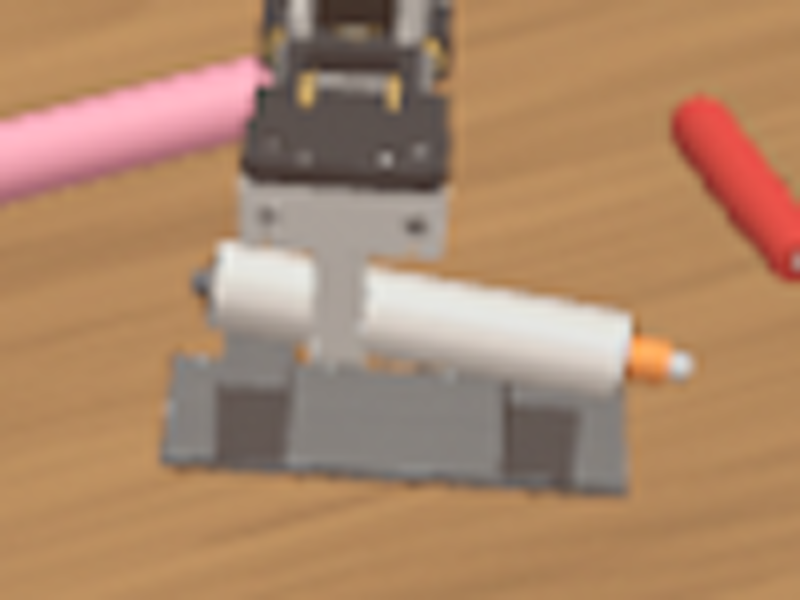

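```bash
python3 -m pendant '[[0.25,[0,0,-0.25],0],[0.25,[0,0,-0.5],0],[0.25,[0,0,-0.5],0]]' 6;  python3 -m pendant '[[0.2,[0,0,0],0],[0.2,[0,0,0],0],[0.2,[0,0,0],0],[0.2,[0,0,-3],0],[0.2,[0,0,-7],0],[0.2,[0,0,-11],0],[0.2,[0,0,-11],0],[0.2,[0,0,-11],0]]' 30; python3 - <<'E'
from seg import *
im=imaging.grab_frame('scene');b=save('top','t6.png');cv2.imwrite('pics/s6.png',im[:,:,::-1])
print('nets',[[(round(r["score"],2),np.round(r["centre"],1).tolist()) for r in imaging.tip_of('scene',n)[:3]] for n in('sprung_tip','stub_tip')])
print('nets',[[(round(r["score"],2),np.round(r["centre"],1).tolist()) for r in imaging.tip_of('top',n)[:3]] for n in('sprung_tip','stub_tip')])
s=readout.sense();print(s["eef_pos"],s["moment"])
p=s["eef_pos"];q=s["orientation"][2];u=np.array([np.cos(q),np.sin(q)])
for th in(6,9,12,15):
  for a,n in((.129,'nose'),(-.054,'stub')):
    X=[*(p[:2]+u*a*np.cos(np.radians(th))),p[2]+.0437-a*np.sin(np.radians(th))]
    print(th,n,w2px('scene',X),w2px('top',X))
E
```

```text
clock: 7.95
eef_pos: [0.5201, 0.218, 0.0182]
orientation: [3.141, -0.0, 1.069]
contact_force: [0.9, 0.3, -1.6]
gripper_width: 0.34
grasp_force: 6.0
clock: 8.75
eef_pos: [0.5198, 0.2178, 0.1279]
orientation: [3.141, 0.0, 1.07]
contact_force: [-0.6, -0.9, -3.8]
gripper_width: 0.337
grasp_force: 30.0
nets [[(0.53, [295.5, 197.3]), (0.51, [435.7, 179.6]), (0.36, [402.8, 193.6])], [(0.69, [336.3, 176.5]), (0.66, [349.2, 183.8]), (0.36, [402.1, 192.8])]]
nets [[(0.56, [179.9, 221.1]), (0.53, [249.4, 165.0]), (0.43, [247.1, 263.3])], [(0.92, [210.2, 304.6]), (0.74, [298.8, 192.8]), (0.73, [260.2, 245.5])]]
[0.519  0.2177 0.1261] [-0.1259  0.0909  0.034 ]
6 nose [399.8817 187.4615] [251.423  165.5709]
6 stub [334.0198 177.8891] [300.7336 191.8716]
9 nose [399.3033 189.4217] [251.8656 166.2482]
9 stub [334.1747 177.0533] [300.6261 191.6246]
12 nose [398.6035 191.3457] [252.3962 166.9677]
12 stub [334.3829 176.2253] [300.4776 191.3557]
15 nose [397.7854 193.2287] [253.0124 167.7273]
15 stub [334.644  175.4074] [300.2885 191.0654]
```

```bash
cat >> h.py <<'E'
def tri(ps,pt):
    P=[]
    for c in("scene","top"):
        k=imaging.get_calibration(c);P.append(np.array(k["mtx"])@np.c_[np.array(k["R"]),np.array(k["t"])])
    X=cv2.triangulatePoints(P[0],P[1],np.array(ps,float).reshape(2,1),np.array(pt,float).reshape(2,1)).ravel();return X[:3]/X[3]
E
python3 - <<'E'
from seg import *
rd=lambda p:cv2.imread(p)[:,:,::-1].copy()
s,t=rd('pics/s6.png'),rd('pics/t6.png')
n=tri((402.8,193.6),(249.4,165));b=tri((336.3,176.5),(298.8,192.8));print('net',n,b,np.linalg.norm(n-b),np.degrees(np.arcsin((b-n)[2]/np.linalg.norm(n-b))),np.degrees(np.arctan2(*(n-b)[[1,0]])))
O=((3,150,120),(22,255,255))
so=blob(s,(375,175,45,35),*O)[0];to=blob(t,(235,145,40,40),*O)[0]
print(so,to);print('orange',tri(so[0],to[0]))
for nm,im,r in(('scene',s,(380,175,40,35)),('top',t,(235,150,40,30))): pass
E
python3 - <<'E'
import cv2,numpy as np
s=cv2.imread('pics/s6.png');t=cv2.imread('pics/t6.png')
cv2.imwrite('pics/c7.png',np.hstack([cv2.resize(s[165:210,325:415],(500,250),interpolation=3),cv2.resize(t[155:200,240:310],(390,250),interpolation=3)])[:,:800])
E
```

```text
net [0.5873 0.3384 0.1376] [0.4903 0.1775 0.1763] 0.19184596999419687 11.644389603621471 58.93343461739135
(array([394.2934, 189.554 ]), array([395.4356, 185.801 ]), array([393.1512, 193.3069]), array([7.8458, 5.8856], dtype=float32)) (array([254.8676, 168.2311]), array([256.2863, 164.9885]), array([253.449 , 171.4738]), array([7.0787, 4.2444], dtype=float32))
orange [0.5738 0.3188 0.148 ]
```

View pics/c7.png

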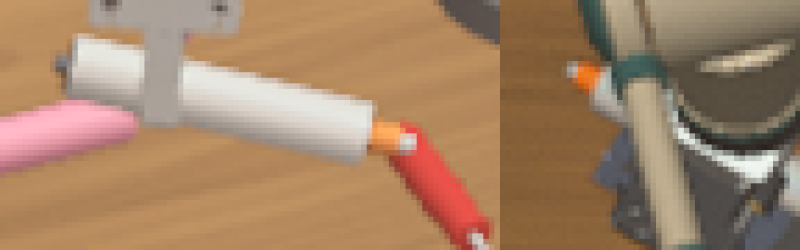

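Held tilted about 12°, nose down: nose tip at scene (399,190) and top (253,167.5). Next I go above the gap.

```bash
python3 -m pendant '[[0.2,[-4,2,0],-2],[0.2,[-9,4.4,0],-5],[0.2,[-14,6.8,0],-8],[0.2,[-19,9.2,0],-11],[0.2,[-24,11.7,0],-14],[0.2,[-29,14.1,0],-17],[0.2,[-34,16.5,0],-19],[0.2,[-39,19,0],-20],[0.2,[-41.7,20.3,0],-20],[0.2,[-41.7,20.3,0],-20]]'; python3 to.py .4966 -.2454 .07 81.2; python3 - <<'E'
from h import *
a=save('scene','s7.png');b=save('top','t7.png')
cv2.imwrite('pics/c8.png',np.hstack([cv2.resize(a[170:290,140:290],(500,400),interpolation=3),cv2.resize(b[140:240,365:440],(300,400),interpolation=3)])[:,:,::-1])
p=np.array([.4966,-.2454]);
E
```

```text
clock: 10.05
eef_pos: [0.4973, -0.2505, 0.1271]
orientation: [3.141, 0.003, 1.415]
contact_force: [0.2, 1.2, -3.8]
gripper_width: 0.334
grasp_force: 30.0
shift cm [ 0.49 -0.15  5.71] turn -0.13 at [ 0.4973 -0.2505  0.1271] 81.07 10.05
```

View pics/c8.png

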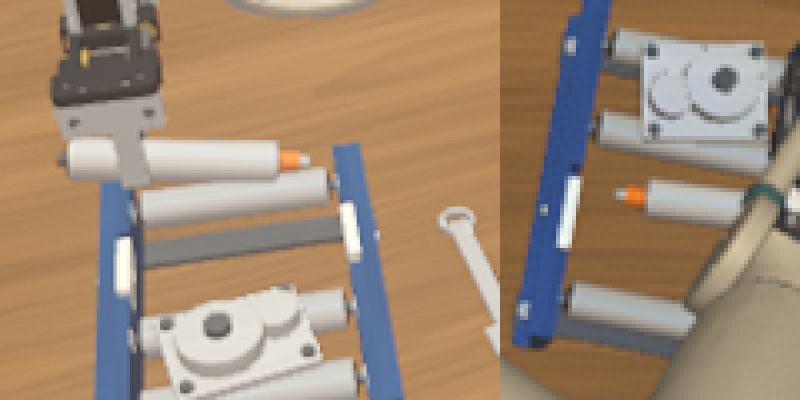

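```bash
python3 -m pendant '[[0.2,[0.4,-0.15,3],0],[0.2,[0.4,-0.15,6.5],0],[0.2,[0.4,-0.15,6.5],0],[0.2,[0.4,-0.15,6.5],0]]'; cat > nose.py <<'E'
from seg import *
s=imaging.grab_frame('scene');t=imaging.grab_frame('top')
O=((3,150,120),(22,255,255))
st=readout.sense();p=st["eef_pos"];q=st["orientation"][2];u=np.array([np.cos(q),np.sin(q)])
th=np.radians(12);X=np.array([*(p[:2]+u*(.1115*np.cos(th))),p[2]+.0437-.1115*np.sin(th)])
ps,pt=w2px('scene',X),w2px('top',X);print('pred orange',X,ps,pt)
so=blob(s,(int(ps[0])-12,int(ps[1])-10,24,20),*O);to=blob(t,(int(pt[0])-12,int(pt[1])-10,24,20),*O)
print(so,to)
if so and to:
  o=tri(so[0][0],to[0][0]);print('orange',o,'tip',o+.0165*np.array([*u*np.cos(th),-np.sin(th)]),'d along,lat,z',(o-X)[:2]@u,(o-X)[:2]@[u[1],-u[0]],(o-X)[2])
print(p,np.degrees(q),st["contact_force"],st["clock"])
E
python3 nose.py
```

```text
clock: 10.55
eef_pos: [0.4966, -0.2398, 0.0626]
orientation: [-3.14, -0.001, 1.419]
contact_force: [0.3, 1.9, -3.7]
gripper_width: 0.33
grasp_force: 30.0
pred orange [ 0.5147 -0.1335  0.085 ] [231.8131 235.7757] [392.6393 192.8771]
[(array([232.9375, 236.375 ]), array([232.9375, 233.6875]), array([232.9375, 239.0625]), array([4.25 , 5.375], dtype=float32))] [(array([391.375 , 193.1875]), array([391.375 , 190.1875]), array([391.375 , 196.1875]), array([4.375, 6.   ], dtype=float32))]
orange [ 0.5143 -0.1302  0.0814] tip [ 0.5167 -0.1143  0.078 ] d along,lat,z 0.0031254684811710073 -0.0009288285417259515 -0.0035699684025805867
[ 0.4983 -0.2413  0.0645] 81.31381213584555 [ 0.682  -1.0847 -2.7446] 10.65
```

```bash
python3 -m pendant '[[0.2,[-0.5,0,0],0],[0.2,[-0.5,0,1],0],[0.2,[-0.5,0,2.1],0],[0.2,[-0.5,0,2.1],0],[0.2,[-0.5,0,2.1],0]]'; python3 nose.py
```

```text
clock: 11.15
eef_pos: [0.4954, -0.2456, 0.0412]
orientation: [-3.14, -0.001, 1.418]
contact_force: [0.3, 0.1, -2.8]
gripper_width: 0.333
grasp_force: 30.0
pred orange [ 0.5127 -0.1383  0.0623] [230.7871 242.1513] [392.9488 194.9206]
[(array([231.375 , 243.1875]), array([231.375 , 240.8125]), array([231.375 , 245.5625]), array([4.125, 4.75 ], dtype=float32))] [(array([391.8698, 195.0558]), array([392.2554, 192.0672]), array([391.4842, 198.0443]), array([6.0266, 4.471 ], dtype=float32))]
orange [ 0.5128 -0.1362  0.0581] tip [ 0.5153 -0.1203  0.0546] d along,lat,z 0.002085630543431619 -0.0001293162464820871 -0.004296575743120368
[ 0.4961 -0.2461  0.0418] 81.26689665203023 [-0.1447 -0.4793 -2.9619] 11.25
```

```bash
cat > f.py <<'E'
from h import *
s=readout.sense();q=s["orientation"][2];F=s["contact_force"];c,n=np.cos(q),np.sin(q)
p=s["eef_pos"];print("p",np.round(p,4),"along",round((p[:2]-[.518,-.107])@[c,n]*1000,1),"F x,y,up",np.round([c*F[0]+n*F[1],n*F[0]-c*F[1],F[2]],1),"M",np.round(s["moment"],2))
E
python3 -m pendant '[[0.2,[0.4,0,-0.1],0],[0.2,[0.8,0,-0.1],0],[0.2,[1,0,-0.1],0],[0.2,[1,0,-0.1],0]]' >/dev/null; python3 f.py;  python3 -m pendant '[[0.2,[0.2,0,0],0],[0.2,[0.4,0,0],0],[0.2,[0.4,0,0],0]]'>/dev/null; python3 f.py
```

```text
p [ 0.4976 -0.2356  0.043 ] along -130.3 F x,y,up [ 0.8 -1.1 -3.4] M [-0.15 -0.05 -0.01]
p [ 0.4981 -0.2319  0.0428] along -126.4 F x,y,up [-0.1  0.1 -2.9] M [-0.15 -0.03 -0.01]
```

```bash
for i in 1 2 3; do python3 -m pendant '[[0.2,[0.2,0,0],0],[0.2,[0.3,0,0],0],[0.2,[0.3,0,0],0]]'>/dev/null; python3 f.py; done
```

```text
p [ 0.4985 -0.2291  0.0429] along -123.6 F x,y,up [ 0.2  0.3 -2.8] M [-0.17 -0.03 -0.05]
p [ 0.4992 -0.2271  0.0431] along -121.5 F x,y,up [-2.   0.8 -2.8] M [-0.66  0.09  0.06]
p [ 0.4997 -0.2232  0.043 ] along -117.7 F x,y,up [-3.2  0.3 -2.9] M [-0.64  0.   -0.01]
```

```bash
python3 -m pendant '[[0.2,[0,0.15,0],0],[0.2,[0,0.3,0],0],[0.2,[0,0.3,0],0]]'>/dev/null; python3 f.py; python3 -m pendant '[[0.2,[0,-0.3,0],0],[0.2,[0,-0.6,0],0],[0.2,[0,-0.6,0],0]]'>/dev/null; python3 f.py; python3 -m pendant '[[0.2,[0,0.3,0],0],[0.2,[0,0.3,0],0]]'>/dev/null; python3 f.py
```

```text
p [ 0.5016 -0.2235  0.0425] along -117.6 F x,y,up [-3.3 -2.3 -2.6] M [-0.57  0.52  0.32]
p [ 0.4981 -0.2233  0.0435] along -118.0 F x,y,up [-2.3  1.7 -2.6] M [-0.71 -0.41 -0.25]
p [ 0.4994 -0.2233  0.0429] along -117.8 F x,y,up [-2.2 -0.5 -2.4] M [-0.67 -0.06  0.04]
```

```bash
python3 -m pendant '[[0.2,[0,0.25,0],0],[0.2,[0,0.5,0],0],[0.2,[0,0.5,0],0]]'>/dev/null; python3 f.py; python3 -m pendant '[[0.2,[0,-0.25,0],0],[0.2,[0,-0.5,0],0],[0.2,[0,-0.5,0],0]]'>/dev/null; python3 f.py
```

```text
p [ 0.5028 -0.2235  0.0422] along -117.5 F x,y,up [-2.8 -3.9 -3.1] M [-0.62  0.84  0.52]
p [ 0.5005 -0.2236  0.0433] along -117.9 F x,y,up [-3.1 -0.5 -2.7] M [-0.67  0.03  0.01]
```

```bash
python3 -m pendant '[[0.2,[0.1,0,0],0],[0.2,[0.2,0,0],0],[0.2,[0.3,0,0],0],[0.2,[0.3,0,0],0]]'>/dev/null; python3 f.py; python3 -m pendant '[[0.2,[0.1,0,0],0],[0.2,[0.2,0,0],0],[0.2,[0.3,0,0],0],[0.2,[0.3,0,0],0]]'; python3 f.py; python3 nose.py
```

```text
p [ 0.5007 -0.2208  0.0431] along -115.1 F x,y,up [-4.3  1.2 -1.9] M [-0.98 -0.08 -0.13]
clock: 15.05
eef_pos: [0.501, -0.2181, 0.0431]
orientation: [3.14, 0.002, 1.419]
contact_force: [-1.1, -5.6, -3.3]
gripper_width: 0.336
grasp_force: 30.0
p [ 0.501  -0.2181  0.0431] along -112.4 F x,y,up [-5.7 -0.2 -3.3] M [-1.24 -0.11 -0.12]
pred orange [ 0.5175 -0.1104  0.0637] [241.3703 240.1863] [384.7071 193.2856]
[(array([241.  , 241.75]), array([241.    , 239.1875]), array([241.    , 244.3125]), array([2.125, 5.125], dtype=float32))] [(array([384.8125, 193.75  ]), array([384.8125, 190.8125]), array([384.8125, 196.6875]), array([2.25 , 5.875], dtype=float32))]
orange [ 0.5171 -0.1117  0.0581] tip [ 0.5195 -0.0958  0.0547] d along,lat,z -0.0013666287887589426 -0.00022565507969439982 -0.005513446489201115
[ 0.501  -0.2182  0.0431] 81.2813486399728 [-0.7359 -6.0592 -2.1312] 15.15
```

```bash
python3 -m pendant '[[0.2,[0.1,0,0],0],[0.2,[0.2,0,0],0],[0.2,[0.3,0,0],0],[0.2,[0.35,0,0],0],[0.2,[0.35,0,0],0]]'>/dev/null; python3 f.py; cat > stub.py <<'E'
from seg import *
s=imaging.grab_frame('scene');t=imaging.grab_frame('top')
cv2.imwrite('pics/sx.png',s[:,:,::-1]);cv2.imwrite('pics/tx.png',t[:,:,::-1])
for c in('scene','top'):
  for n in('stub_tip','sprung_tip'):
    print(c,n,[(round(r["score"],2),np.round(r["centre"],1).tolist()) for r in imaging.tip_of(c,n)[:6]])
for X in([.4924,-.2717,.058],[.4924,-.2717,.07],[.518,-.107,.058]): print('R,Rtop,L',w2px('scene',X),w2px('top',X))
E
python3 stub.py
```

```text
p [ 0.5015 -0.2155  0.0432] along -109.7 F x,y,up [-8.1  1.  -3.3] M [-1.51 -0.02 -0.14]
scene stub_tip [(0.93, [177.4, 239.7]), (0.83, [365.4, 148.8]), (0.75, [347.6, 186.2])]
scene sprung_tip [(0.58, [295.8, 195.5]), (0.43, [352.7, 169.4]), (0.38, [433.3, 180.7])]
top stub_tip [(0.74, [210.8, 301.7]), (0.59, [259.3, 246.9]), (0.58, [164.2, 172.1])]
top sprung_tip [(0.58, [180.6, 219.1]), (0.55, [246.4, 264.3]), (0.37, [315.7, 244.9])]
R,Rtop,L [179.1727 251.9226] [432.4495 201.7629]
R,Rtop,L [178.3471 248.5477] [433.3266 201.0689]
R,Rtop,L [242.8663 241.5435] [383.4327 193.4742]
```

```bash
python3 -m pendant '[[0.2,[0,0,0.2],0],[0.2,[0,0,0.4],0],[0.2,[0,0,0.6],0],[0.2,[0,0,0.6],0]]'>/dev/null; python3 f.py; python3 -m pendant '[[0.2,[0,0,0.2],0],[0.2,[0,0,0.4],0],[0.2,[0,0,0.6],0],[0.2,[0,0,0.6],0]]'>/dev/null; python3 f.py; python3 stub.py
```

```text
p [ 0.5016 -0.2154  0.0374] along -109.7 F x,y,up [-6.4  0.6  0.4] M [-1.34  0.01 -0.07]
p [ 0.5015 -0.2154  0.0315] along -109.7 F x,y,up [-8.2 -0.   0. ] M [-1.23  0.1   0.  ]
scene stub_tip [(0.84, [179.5, 243.1]), (0.81, [362.3, 146.2]), (0.66, [350.4, 186.4])]
scene sprung_tip [(0.59, [294.0, 195.9]), (0.48, [307.5, 298.6]), (0.38, [352.4, 173.1])]
top stub_tip [(0.94, [260.8, 243.3]), (0.87, [209.9, 306.2])]
top sprung_tip [(0.45, [248.1, 263.9]), (0.44, [179.7, 221.5]), (0.43, [318.7, 246.3])]
R,Rtop,L [179.1727 251.9226] [432.4495 201.7629]
R,Rtop,L [178.3471 248.5477] [433.3266 201.0689]
R,Rtop,L [242.8663 241.5435] [383.4327 193.4742]
```

```bash
for i in 1 2 3; do python3 -m pendant '[[0.2,[0,0,0.2],0],[0.2,[0,0,0.4],0],[0.2,[0,0,0.4],0]]'>/dev/null; python3 f.py; done; python3 stub.py | head -2
```

```text
p [ 0.5015 -0.2155  0.0275] along -109.7 F x,y,up [-8.1  0.9  0.6] M [-1.27  0.05 -0.06]
p [ 0.5014 -0.2154  0.0234] along -109.7 F x,y,up [-7.7  0.8  0.1] M [-1.27  0.08 -0.03]
p [ 0.5015 -0.2152  0.0194] along -109.5 F x,y,up [-7.9  0.6 -0.8] M [-1.22  0.02 -0.03]
scene stub_tip [(0.87, [177.5, 253.4]), (0.84, [348.5, 185.3])]
scene sprung_tip [(0.58, [296.8, 196.0]), (0.58, [436.5, 179.9]), (0.53, [350.6, 172.5]), (0.36, [306.6, 299.8])]
```

```bash
python3 -m pendant '[[0.2,[0,0,0.2],0],[0.2,[0,0,0.4],0],[0.2,[0,0,0.5],0],[0.2,[0,0,0.5],0]]'>/dev/null; python3 f.py; python3 stub.py; python3 - <<'E'
from seg import *
rd=lambda p:cv2.imread(p)[:,:,::-1].copy()
s,t=rd('pics/sx.png'),rd('pics/tx.png')
for b in blob(s,(176,225,72,35),(0,0,165),(179,40,255),2): print('tube scene',*b)
W=((0,0,215),(179,40,255))
E
```

```text
p [ 0.5014 -0.2153  0.0144] along -109.6 F x,y,up [-7.4  0.3 -0.3] M [-1.29  0.09 -0.05]
scene stub_tip [(0.74, [349.4, 185.6]), (0.58, [178.8, 251.1]), (0.51, [364.9, 148.9])]
scene sprung_tip [(0.59, [295.6, 195.7]), (0.37, [353.2, 170.5]), (0.35, [436.0, 181.1])]
top stub_tip [(0.71, [262.8, 244.3]), (0.7, [165.6, 169.1])]
top sprung_tip [(0.59, [317.8, 244.9]), (0.53, [183.6, 219.9]), (0.45, [245.1, 263.0])]
R,Rtop,L [179.1727 251.9226] [432.4495 201.7629]
R,Rtop,L [178.3471 248.5477] [433.3266 201.0689]
R,Rtop,L [242.8663 241.5435] [383.4327 193.4742]
tube scene [210.3351 244.4132] [239.6304 239.8561] [181.0398 248.9702] [59.2952 19.9023]
tube scene [223.875 228.375] [237.5625 228.375 ] [210.1875 228.375 ] [27.375  7.625]
```

```bash
for i in 1 2 3; do python3 -m pendant '[[0.2,[-0.1,0,0],0],[0.2,[-0.2,0,0],0],[0.2,[-0.2,0,0],0]]'>/dev/null; python3 f.py; done
```

```text
p [ 0.501  -0.217   0.0144] along -111.3 F x,y,up [-7.9 -0.4  0. ] M [-1.06  0.07 -0.03]
p [ 0.5007 -0.2186  0.0144] along -112.9 F x,y,up [-6.2 -0.1 -0.8] M [-0.89  0.03 -0.03]
p [ 0.5004 -0.2201  0.0143] along -114.4 F x,y,up [-5.1  0.7 -1.4] M [-0.75 -0.09 -0.11]
```

```bash
for i in 1 2; do python3 -m pendant '[[0.2,[-0.1,0,0],0],[0.2,[-0.15,0,0],0],[0.2,[-0.15,0,0],0]]'>/dev/null; python3 f.py; done
```

```text
p [ 0.5003 -0.2204  0.0142] along -114.8 F x,y,up [-0.7  1.2  1.8] M [ 0.08 -0.32 -0.06]
p [ 0.5003 -0.2205  0.0141] along -114.9 F x,y,up [5.4 1.6 3.4] M [ 1.04 -0.67 -0.06]
```

```bash
python3 -m pendant '[[0.2,[0.15,0,0],0],[0.2,[0.2,0,0],0],[0.2,[0.2,0,0],0]]'>/dev/null; python3 f.py; python3 -m pendant '[[0.2,[0,0,-0.15],0],[0.2,[0,0,-0.25],0],[0.2,[0,0,-0.25],0]]'>/dev/null; python3 f.py; python3 -m pendant '[[0.2,[0,0.15,0.25],0],[0.2,[0,0.25,0.25],0],[0.2,[0,0.25,0.25],0]]'>/dev/null; python3 f.py;python3 -m pendant '[[0.2,[0,-0.25,0],0],[0.2,[0,-0.5,0],0],[0.2,[0,-0.5,0],0]]'>/dev/null; python3 f.py; python3 -m pendant '[[0.2,[0,0.25,0],0],[0.2,[0,0.25,0],0]]'>/dev/null; python3 f.py;
```

```text
p [ 0.5002 -0.2205  0.0141] along -114.9 F x,y,up [2.1 2.1 3.7] M [ 0.56 -0.54 -0.04]
p [ 0.4996 -0.2204  0.0154] along -114.9 F x,y,up [ 3.2  4.  -6.5] M [ 0.39 -0.87 -0.21]
p [ 0.5001 -0.2205  0.0137] along -114.9 F x,y,up [ 1.8 -3.8  2.2] M [ 0.65  0.56 -0.1 ]
p [ 0.5002 -0.2206  0.0139] along -115.0 F x,y,up [ 4.4  4.3 -4.1] M [ 0.79 -1.09 -0.05]
p [ 0.5001 -0.2205  0.0138] along -114.9 F x,y,up [3.2 0.2 0.4] M [ 0.83 -0.33 -0.07]
```

```bash
python3 -m pendant '[[0.5,[0,0,0],0],[0.5,[0,0,0],0],[0.5,[0,0,0],0],[0.5,[0,0,0],0],[0.5,[0,0,-1],0],[0.5,[0,0,-3],0],[0.5,[0,0,-6],0],[0.5,[0,0,-10],0],[0.5,[0,0,-14],0],[0.5,[0,0,-14],0]]'; python3 f.py
python3 -m pendant '[[0.5,[-4,0,-3],0],[0.5,[-8,0,-5],0],[0.5,[-12,0,-5],0],[0.5,[-16,0,-5],0],[0.5,[-20,0,-5],0],[0.5,[-24,0,-5],0],[0.5,[-28,0,-5],0],[0.5,[-28,0,-5],0]]'
python3 stub.py; python3 - <<'E'
from seg import *
rd=lambda p:cv2.imread(p)[:,:,::-1].copy()
s,t=rd('pics/sx.png'),rd('pics/tx.png')
for b in blob(s,(182,238,58,20),(0,0,165),(179,40,255),2): print('tube scene',*b,px2w('scene',b[0],.058))
for b in blob(t,(386,180,46,30),(0,0,120),(179,60,255),2): print('tube top',*b,px2w('top',b[0],.058))
for n in('pump','spanner','driver','bearing'): print(n,[np.round(r["centre"],1).tolist() for r in imaging.tip_of('top',n)[:1]])
E
```

```text
clock: 22.85
eef_pos: [0.5036, -0.2231, 0.1606]
orientation: [3.13, 0.005, 1.418]
contact_force: [0.2, -0.4, -0.5]
gripper_width: 0.501
grasp_force: 0.0
p [ 0.5036 -0.2231  0.1606] along -117.0 F x,y,up [-0.4  0.2 -0.5] M [-0.07 -0.03 -0.03]
clock: 23.65
eef_pos: [0.4554, -0.5025, 0.202]
orientation: [-3.14, 0.002, 1.414]
contact_force: [-0.2, 0.3, -0.4]
gripper_width: 0.497
grasp_force: 0.0
scene stub_tip [(0.82, [175.9, 251.7]), (0.67, [348.5, 186.8]), (0.6, [365.7, 146.8])]
scene sprung_tip [(0.55, [437.1, 178.0]), (0.51, [246.6, 242.7]), (0.38, [295.4, 195.6]), (0.36, [353.3, 171.4])]
top stub_tip [(0.96, [258.9, 242.9]), (0.9, [434.1, 205.2]), (0.9, [209.8, 304.0]), (0.75, [164.3, 170.8])]
top sprung_tip [(0.49, [433.0, 202.6]), (0.46, [179.9, 220.3]), (0.45, [246.5, 261.5]), (0.39, [317.6, 249.1])]
R,Rtop,L [179.1727 251.9226] [432.4495 201.7629]
R,Rtop,L [178.3471 248.5477] [433.3266 201.0689]
R,Rtop,L [242.8663 241.5435] [383.4327 193.4742]
tube scene [209.3244 246.3617] [237.8783 242.1315] [180.7706 250.5919] [57.731 11.843] [ 0.5018 -0.1942  0.058 ]
tube scene [223.375 256.625] [228.0625 256.625 ] [218.6875 256.625 ] [9.375 1.625] [ 0.5549 -0.1695  0.058 ]
tube top [408.8337 197.7832] [387.3356 194.0846] [430.3318 201.4818] [ 9.234  43.6279] [ 0.5047 -0.1924  0.058 ]
tube top [422.1875 181.75  ] [431.4375 181.75  ] [412.9375 181.75  ] [18.5    4.375] [ 0.5609 -0.239   0.058 ]
pump [[346.6, 191.0]]
spanner [[348.7, 191.6]]
driver [[228.9, 192.7]]
bearing [[349.8, 141.5]]
```

```bash
python3 - <<'E'
from h import *
a,b=cv2.imread('pics/s0.png'),cv2.imread('pics/sx.png')
print('pump diff',cv2.absdiff(a,b)[262:295,185:240].mean())
manip.hand_in()
E
```

```text
pump diff 0.2697887970615243
the job is handed in; nothing more can be done
```

I fitted the spare roller with its sprung end in the left cup and its plain stub in the right. It is free of the gripper, and the job was handed in at about 24 s. The highest force I read while fitting it was about 8 N. The pump did not move in the images, and the arm touched neither the tools nor the bearing.

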